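Feel which bottle holds the lead shot

TASK

One of the two look-alike white polythene bottles is full of lead shot and the other is empty. Find out by lifting which one is heavy, and set that one down gently (do not drop it), upright, in the cardboard carton tray; the empty one must end standing upright on the bench, outside the tray.

Things in the scene. Friction and masses are not known exactly. Their poses are not given: they have to be found in the camera images.
- bottle_a: one of two identical white opaque polythene bottles, upright on the bench at the robot's right: round body 52 mm across, straight to 65 mm, white cap 32 mm across, 100 mm high. Origin: centre of underside; z up its axis. One of the two is full (0.4 to 0.55 kg, over 3.9 N), the other empty (under 0.07 kg, 0.7 N); the eye cannot tell. Grip it from above, 55 mm up (30 mm things stand near), with 30 N.
- bottle_b: one of two identical white opaque polythene bottles, upright on the bench at the robot's right: round body 52 mm across, straight to 65 mm, white cap 32 mm across, 100 mm high. Origin: centre of underside; z up its axis. One of the two is full (0.4 to 0.55 kg, over 3.9 N), the other empty (under 0.07 kg, 0.7 N); the eye cannot tell. Grip it from above, 55 mm up (30 mm things stand near), with 30 N.
- tray: shallow open carton lid of pale cardboard, fixed on the bench to the robot's left, empty: 260 mm long (its x axis) by 200 mm wide (its y axis), walls 38 mm high and 2 mm thick, floor 2 mm thick. Origin: centre of the underside, on the bench.
Things that resemble listed ones, but are neither listed nor needed, are in the scene too. What is shaped like the bottle_a but red is not meant.

How it is judged:
By the outcome, as a careful person would: the job done as asked, in the order asked, and still so for the second after the job is handed in, with the robot touching nothing.
It also fails if it takes over 61 s, if anything falls off the work surface, if the arm or the gripper's body presses on something with over 40 N, if the wrist force passes 120 N, or if a joint passes its speed limit or range.

ROBOT

A 7-joint arm with a two-finger parallel gripper is mounted at the origin on a cart in front of the work surface, level with it; the furniture and walls round the work are solid. World frame = base frame: x ahead of the robot, y to its left, z up, the work surface at z = 0. Lengths are in m, angles in rad, forces in N, time in s.
With the tool pointing down it reaches from about 0.4 to 0.9 m from the base axis. Payload 5.6 kg.
Tool frame: the origin (TCP) lies on the centre line of the jaws, within the pads' length; the fingertips stand 19 mm ahead of it and the grasp point (between the pads) is the TCP; z points along the fingers, y is the direction in which the jaws open and shut (so a half turn about z gives the same grasp; the last joint's range is limited). The gripper opens to 92 mm and grips with 3 to 60 N. Pads are 20 mm wide; open, the fingers measure 128 mm over their backs; the gripper's body (75 mm by 189 mm) begins 69 mm behind the grasp point.
Start: joints at [-1.21, 0.468, -0.012, 1.603, 0.006, 1.071, -0.056], TCP at [0.255, 0.598, 0.234] pointing down, gripper open.
Joint ranges: [-2.53, 2.53], [-0.31, 2.02], [-1.57, 1.55], [0.28, 2.44], [-1.29, 4.43], [0.15, 1.84], [-2.92, 2.92]. Speed limits (rad/s): [2.57, 2.57, 3.14, 3.14, 3.14, 3.14, 3.14].

INTERFACE

Orientations are given as a 3x3 rotation matrix whose columns are the frame's x, y, z axes.
In Python, from station import r gives the robot as it stands.
- The arm moves only by the tool move_arm, never from a script. Its argument "moves" is one flat list of numbers, 5 for each row, row after row: the shift along the tool's x, y, z in cm, then the turn about the tool's z in degrees, then the finger opening in cm, from 0 to 9.19. In form: [dx, dy, dz, twist, jaw, dx, dy, dz, twist, jaw, ...]. A call has exactly 10 rows; each row shifts and turns the commanded pose from where the row before left it, along the tool's axes as they then stand; what a row does not reach is not made up. A row lasts 1/8 s, in which the tool goes at most 62.5 mm and 10.7 degrees, less where a joint would pass 70% of its speed; a pose out of reach is approached as far as the arm can. A call is refused whole if a number of a shift passes 6.25 or a number of a turn 10.7, either way. A call with a gripper value outside its range is refused whole. The fingers move at their own pace and stop on an object; "squeeze" is the grip in N (left out, the last holds). Time passes only in rows, so rows that do not move let the fingers close, or fill a call up. It gives the time, the measured TCP pose, the force and the opening at its end, in the units of the state.
- r.observe(): the state, without advancing time (a new reading comes with each control period).
- r.grab_frame(name): name is "scene" or "top" or "wrist"; returns a dict with "pixels" (400x640x3 uint8, red, green, blue), "z_map" (400x640 float32, m along the optical axis (not along the pixel's ray), 0 where there is no reading), "mtx" (3x3 intrinsics, pixels), "k1" (the pictures are not rectified: a ray, as slopes to the right and down, at radius r is drawn at 1 + k1 r^2 times it, then the intrinsics apply), "rvec" (rotation vector, rad) and "tvec" (3), from world to camera coordinates, as OpenCV has them. Camera axes: x right, y down, z forward; pixel columns grow to the right and rows downward; lengths in m; the calibration is good to about 2 mm. A picture is of the moment at which its call begins.
- r.close_job(): hands the job in, once; it reports no verdict.
The state is a dict: "t": time; "joint_pos": joint angles; "qvel": joint speeds; "joint_efforts": joint torques, N m; "tool_pos": TCP position; "ee_rot": TCP orientation; "contact_force": force on the tool from outside, world axes, zero at the start; "wrist_torque": the same for the moment, N m; "opening": finger opening in m.
Only numpy, scipy, OpenCV 4.12 (cv2) and the standard library are available. Lean on these libraries where they do the work, as an engineer would, in place of code of your own. Each camera call takes 0.05 s, during which the arm holds its last target.

## Working session

There is one attempt and no reset: what is moved stays moved. The work goes in short steps, Python scripts to look and compute and a tool call to move; the robot and the scene stay as the last step left them, time stands still between calls to the robot, and variables do not carry over. Pictures are saved under pics/ and viewed, and the job is handed in when it is done.

Besides the shell and the picture viewer there is one more tool, called as a command line: name --argument value ..., lists and objects as JSON in quotes. move_arm: Moves the arm, as the interface text tells. Its arguments: {"type":"object","properties":{"moves":{"type":"array"},"squeeze":{"type":"number"}},"required":["moves"]}

```bash
mkdir -p pics; ls; python3 - <<'E'
from station import r
import cv2,numpy as np
o=r.observe()
for k in o: print(k,np.round(o[k],3).tolist())
for n in ["scene","top"]:
    f=r.grab_frame(n); cv2.imwrite(f"pics/{n}0.png",f["pixels"][:,:,::-1])
    np.savez(f"{n}0.npz",**f)
    print(n,f["mtx"].tolist(),f["k1"],f["rvec"],f["tvec"])
E
```

```text
pics
t 0.0
joint_pos [-1.21, 0.468, -0.012, 1.604, 0.006, 1.071, -0.056]
qvel [-0.001, 0.001, -0.001, -0.001, -0.001, -0.001, 0.001]
joint_efforts [-0.0, -52.059, -0.013, -24.375, -0.057, 0.017, 0.0]
tool_pos [0.255, 0.597, 0.233]
ee_rot [[-0.92, 0.393, -0.001], [0.393, 0.92, -0.002], [-0.0, -0.002, -1.0]]
contact_force [-0.028, -1.05, -0.887]
wrist_torque [-0.004, 0.057, -0.024]
opening 0.092
scene [[476.6599578120579, 0.0, 321.4704135041167], [0.0, 476.6599578120579, 201.39334454970478], [0.0, 0.0, 1.0]] 0.03035219557261046 [ 1.21849862 -2.18145615  1.09661782] [0.19279752 0.21905889 1.00606686]
top [[395.3060560812429, 0.0, 323.2831725739703], [0.0, 395.3060560812429, 199.9409814485802], [0.0, 0.0, 1.0]] 0.032409589291329866 [ 2.17310373 -2.16990943  0.13889826] [-0.02533727  0.36169312  0.97174859]
```

View pics/scene0.png

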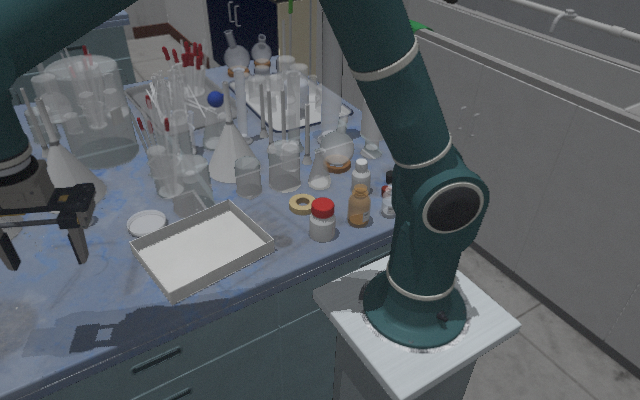

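View pics/top0.png

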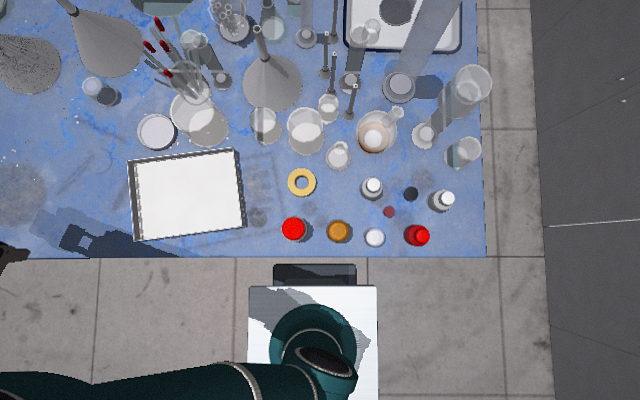

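```bash
cat > h.py <<'E'
import numpy as np,cv2
def load(n): return dict(np.load(n))
def ray(f,u,v):
    R=cv2.Rodrigues(f["rvec"])[0];t=np.array(f["tvec"]).ravel()
    p=cv2.undistortPoints(np.array([[[u,v]]],float),f["mtx"],np.array([float(f["k1"]),0,0,0,0]))[0,0]
    return -R.T@t, R.T@np.array([p[0],p[1],1.])
def onz(f,u,v,z):
    c,d=ray(f,u,v); return c+d*(z-c[2])/d[2]
def zpt(f,u,v):
    c,d=ray(f,u,v); return c+d*float(f["z_map"][int(v),int(u)])
def proj(f,P):
    return cv2.projectPoints(np.array(P,float).reshape(-1,1,3),f["rvec"],f["tvec"],f["mtx"],np.array([float(f["k1"]),0,0,0,0]))[0][:,0]
E
python3 - <<'E'
from h import *
f=load("top0.npz")
cv2.imwrite("pics/crop1.png",cv2.resize(f["pixels"][140:260,270:470,::-1],None,fx=4,fy=4,interpolation=cv2.INTER_CUBIC))
for p in [(372,184),(445,198),(375,237),(417,236),(412,194),(389,212),(338,231),(293,229),(301,182),(338,155),(425,135),(464,152),(376,136),(130,160),(236,150),(244,228),(136,240),(443,200),(421,236)]: print(p,np.round(zpt(f,*p),3))
E
```

```text
(372, 184) [ 0.391 -0.137  0.096]
(445, 198) [ 0.358 -0.306  0.098]
(375, 237) [ 0.268 -0.143  0.09 ]
(417, 236) [ 0.27  -0.239  0.098]
(412, 194) [ 0.376 -0.246  0.03 ]
(389, 212) [ 0.331 -0.188  0.029]
(338, 231) [ 0.281 -0.057  0.109]
(293, 229) [0.286 0.046 0.098]
(301, 182) [0.41  0.032 0.001]
(338, 155) [ 0.461 -0.058  0.088]
(425, 135) [ 0.518 -0.273  0.063]
(464, 152) [ 0.469 -0.357  0.091]
(376, 136) [ 0.503 -0.146  0.107]
(130, 160) [0.458 0.451 0.036]
(236, 150) [ 0.493  0.201 -0.001]
(244, 228) [0.292 0.175 0.   ]
(136, 240) [0.262 0.431 0.026]
(443, 200) [ 0.353 -0.301  0.099]
(421, 236) [ 0.27  -0.248  0.099]
```

View pics/crop1.png

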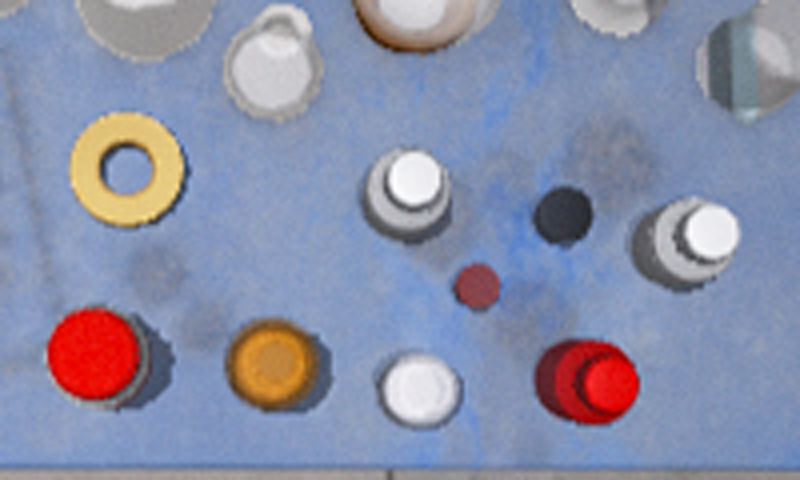

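```bash
python3 - <<'E'
from h import *
f=load("top0.npz")
g=f["pixels"].min(2)
for n,(u,v) in dict(A=(373,184),B=(447,198)).items():
    m=np.zeros_like(g);m[v-20:v+20,u-20:u+20]=(g[v-20:v+20,u-20:u+20]>190)
    k,l,s,c=cv2.connectedComponentsWithStats(m)
    i=1+np.argmax(s[1:,4]); print(n,s[i],c[i],np.round(onz(f,*c[i],0.1),4))
    # axis x-check with zmap top points
    ys,xs=np.nonzero(l==i); P=np.array([zpt(f,x,y) for x,y in zip(xs,ys)]);P=P[P[:,2]>.09];print(P.mean(0).round(4),np.ptp(P,0).round(3))
# tray rim: white interior, floor z=2mm
m=(g>190).astype(np.uint8);m[:,:120]=0;m[:,260:]=0;m[:140]=0
k,l,s,c=cv2.connectedComponentsWithStats(m);i=1+np.argmax(s[1:,4]);cs=cv2.findContours((l==i).astype(np.uint8),0,1)[0]
b=cv2.boxPoints(cv2.minAreaRect(max(cs,key=cv2.contourArea)));print([ (p.round(1).tolist(),onz(f,*p,0.002).round(3).tolist()) for p in b])
# heights around bottles: all points between
Z=[]
for v in range(100,255,3):
    for u in range(330,490,3):
        p=zpt(f,u,v)
        if p[2]>.02: Z.append(p)
Z=np.array(Z)
for c in [(0.39,-.137),(0.355,-.303)]:
    d=np.hypot(Z[:,0]-c[0],Z[:,1]-c[1]);q=Z[(d>.035)&(d<.13)]
    print(c);print(q[np.argsort(q[:,0])].round(2).tolist())
E
```

```text
A [367 178  13  13 132] [373.27272727 183.97727273] [ 0.3904 -0.1395  0.1   ]
[ 0.3896 -0.1387  0.1054] [0.154 0.144 0.911]
B [442 191  13  14 133] [447.84210526 197.41353383] [ 0.3594 -0.3117  0.1   ]
[ 0.3595 -0.3122  0.0986] [0.03  0.03  0.009]
[([131.5, 163.6999969482422], [0.455, 0.463, 0.002]), ([232.8000030517578, 150.6999969482422], [0.491, 0.208, 0.002]), ([242.60000610351562, 226.89999389648438], [0.295, 0.179, 0.002]), ([141.3000030517578, 239.89999389648438], [0.263, 0.428, 0.002])]
(0.39, -0.137)
[[0.27, -0.14, 0.09], [0.27, -0.14, 0.09], [0.27, -0.15, 0.09], [0.27, -0.16, 0.09], [0.27, -0.13, 0.06], [0.27, -0.17, 0.06], [0.27, -0.13, 0.06], [0.27, -0.15, 0.09], [0.27, -0.14, 0.09], [0.27, -0.16, 0.09], [0.27, -0.14, 0.09], [0.27, -0.08, 0.08], [0.27, -0.17, 0.08], [0.27, -0.13, 0.08], [0.27, -0.13, 0.05], [0.28, -0.07, 0.11], [0.28, -0.14, 0.09], [0.28, -0.15, 0.09], [0.28, -0.16, 0.09], [0.28, -0.08, 0.08], [0.28, -0.14, 0.08], [0.28, -0.13, 0.07], [0.28, -0.13, 0.04], [0.29, -0.07, 0.11], [0.29, -0.07, 0.11], [0.29, -0.08, 0.08], [0.29, -0.15, 0.08], [0.29, -0.15, 0.0
[... 5104 characters left out ...]
 0.09], [0.45, -0.37, 0.05], [0.45, -0.37, 0.08], [0.45, -0.36, 0.05], [0.45, -0.36, 0.08], [0.45, -0.36, 0.07], [0.45, -0.36, 0.04], [0.45, -0.35, 0.07], [0.46, -0.35, 0.03], [0.46, -0.35, 0.06], [0.46, -0.37, 0.09], [0.46, -0.37, 0.09], [0.46, -0.38, 0.09], [0.46, -0.36, 0.09], [0.46, -0.35, 0.09], [0.46, -0.35, 0.04], [0.46, -0.34, 0.07], [0.46, -0.34, 0.03], [0.46, -0.35, 0.09], [0.46, -0.34, 0.06], [0.46, -0.37, 0.09], [0.46, -0.37, 0.09], [0.46, -0.36, 0.09], [0.47, -0.35, 0.08], [0.47, -0.34, 0.08], [0.47, -0.34, 0.04], [0.47, -0.36, 0.09], [0.47, -0.35, 0.09], [0.47, -0.34, 0.06], [0.47, -0.35, 0.09], [0.47, -0.34, 0.08], [0.48, -0.34, 0.04], [0.48, -0.34, 0.07], [0.48, -0.34, 0.09]]
```

```bash
python3 - <<'E'
from h import *
H={}
for n in ["top0","scene0"]:
    f=load(n+".npz");R=cv2.Rodrigues(f["rvec"])[0];t=f["tvec"].ravel()
    v,u=np.mgrid[0:400,0:640]
    p=cv2.undistortPoints(np.stack([u,v],-1).reshape(-1,1,2).astype(float),f["mtx"],np.array([float(f["k1"]),0,0,0,0]))[:,0]
    z=f["z_map"].ravel();P=np.c_[p*z[:,None],z][z>0]
    W=(P-t)@R
    g=np.zeros((10,20),int)
    for x,y,zz in W:
        i=int((x-.2)//.05);j=int((.5-y)//.05)
        if 0<=i<10 and 0<=j<20 and zz<.6: g[i,j]=max(g[i,j],zz*1000)
    print(n,"rows x .2..,cols y .5 down");print(g[::-1])
E
```

```text
top0 rows x .2..,cols y .5 down
[[ 25   4 243 266 268 230  85 269 158  42 203 251 250 363 392 373 128 129
  124   0]
 [  5   4 243 245 248   4  65 125 116  26 222  73   5 103 367  17 128 128
  127   0]
 [  6  21  20 243 245 139  92  99 118 125 124 191 107 160   4 300 299 126
  122   0]
 [  6  22  22 137 139 138  92  99 125 125 124  15 115 165 151 302 301  90
    4   0]
 [ 38  38  39  39  40  38  39   4  10 123 120 111 104 104   5   4  93  94
    4   0]
 [ 37   7   6   8   7   7  41   5  21  23  21  41 101  95   5   4   5  89
    5   0]
 [ 35  42   7   6   7   7  39   4  22  21  19   6 102 101  34  99 103   5
    5   0]
 [  5  41   7   8   7   6  41   6 102 102  91  96   4  32  48  67 100   4
    5   0]
 [  4  39  41  40  40  40  39   4 103 102 113 111  91  92 102 102   6   5
    5   0]
 [342   5   5   5   4   5   5   5   4   5   5   4  64  62  62  62   5   4
    3   0]]
scene0 rows x .2..,cols y .5 down
[[ 12   4 245 268 270 227  81 266 157  30 217 250 251 399 395 240 124   2
    0   0]
 [  5   4 245 246 252   1  69 127 116  31 221 233  12 239 335   4 126   0
    0   0]
 [  4  20  20 242 245 139  89  99  97 123 119 192 107 158   3  11   4  28
    0   0]
 [  5  20  20 136 139 138  93  99 122 124 123   3 114 165   4 156  74   5
    0   0]
 [ 38  38  39  39 126  42  39   4 119 123 120 112 107 106   3   8   5   0
    0   0]
 [ 40  39   6   5   7   7  41   4  22  22  28  46 100   3   5   3   2   0
    0   0]
 [ 22  40   7   6   6   7  40   4  21  21   3   4 102 100  33  32   0   0
    0   0]
 [  5  40   7   6   6   7  39   5 100 100  79  92   4  32   0   0   0   0
    0   0]
 [  5  43  40  40  41  41  39   4 102 101 111 112  91  88   0   0   0   0
    0   0]
 [570   5   5   5   5   5   5   5   3   4   4   4  46  17   0   0   0   0
    0   0]]
```

```bash
cat > plan.py <<'E'
from h import *
from station import r
def st():
    o=r.observe();p=np.array(o["tool_pos"]);R=np.array(o["ee_rot"])
    psi=np.degrees(np.arctan2(R[1,1],R[0,1]))
    print("t",round(o["t"],2),"pos",p.round(4),"psi",round(psi,1),"tilt z",R[:,2].round(3),"F",np.round(o["contact_force"],2),"open",round(o["opening"],4),"q",np.round(o["joint_pos"],2))
    return p,psi
def rows(p,psi,wps,jaw,nd=1,step=.056,tw=10.):
    """wps: (x,y,z,psi) or polar interpolation; prints rows"""
    out=[];p=np.array(p,float)
    for w in wps:
        polar=len(w)>4
        a=np.array([np.hypot(*p[:2]),np.arctan2(p[1],p[0]),p[2],psi]);b=np.array([np.hypot(w[0],w[1]),np.arctan2(w[1],w[0]),w[2],w[3]])
        L=np.hypot(np.hypot(a[0]-b[0],a[2]-b[2]),max(a[0],b[0])*abs(a[1]-b[1])) if polar else np.linalg.norm(np.array(w[:3])-p)
        n=int(max(np.ceil(L/step),np.ceil(abs(w[3]-psi)/tw),1)); p0=p.copy()
        for i in range(1,n+1):
            s=i/n
            if polar: q=a+(b-a)*s; T=np.array([q[0]*np.cos(q[1]),q[0]*np.sin(q[1]),q[2]]);P=q[3]
            else: T=p0+(np.array(w[:3])-p0)*s; P=a[3]+(w[3]-a[3])*s
            c,sn=np.cos(np.radians(psi)),np.sin(np.radians(psi)); d=T-p
            m=np.round([100*(-sn*d[0]+c*d[1]),100*(c*d[0]+sn*d[1]),-100*d[2],psi-P],nd)
            p=p+np.array([-sn*m[0]+c*m[1],c*m[0]+sn*m[1],-m[2]])/100; psi-=m[3]
            out.append(list(m)+[jaw])
    for i in range(0,len(out),10):
        print("call",i//10,":",", ".join("%g,%g,%g,%g,%g"%tuple(x) for x in out[i:i+10]))
    print(len(out),"rows; end",p.round(4),round(psi,1))
E
python3 - <<'E'
from plan import *
p,psi=st()
rows(p,psi,[(0.40,-0.142,0.30,-90,1)],9)
E
```

```text
t 0.1 pos [0.2552 0.5973 0.2327] psi 66.9 tilt z [-0.001 -0.002 -1.   ] F [-0.38 -0.36  0.31] open 0.0917 q [-1.21  0.47 -0.01  1.6   0.01  1.07 -0.06]
call 0 : -5.3,-1.5,-0.4,8.7,9, -5.3,-1.1,-0.3,8.7,9, -5.3,-0.7,-0.4,8.7,9, -5.2,-0.4,-0.4,8.8,9, -5.2,-0.1,-0.4,8.7,9, -5,0.2,-0.3,8.7,9, -4.9,0.6,-0.4,8.7,9, -4.7,0.8,-0.4,8.7,9, -4.6,1.1,-0.4,8.7,9, -4.4,1.4,-0.3,8.7,9
call 1 : -4.2,1.6,-0.4,8.8,9, -4.1,1.8,-0.4,8.7,9, -3.8,2,-0.4,8.7,9, -3.6,2.2,-0.3,8.7,9, -3.4,2.3,-0.4,8.7,9, -3.1,2.5,-0.4,8.7,9, -3,2.6,-0.4,8.7,9, -2.7,2.7,-0.3,8.8,9
18 rows; end [ 0.3997 -0.1421  0.2997] -90.0
```

move_arm --moves '[-5.3,-1.5,-2,8.7,9,-5.3,-1.1,-2,8.7,9,-5.3,-0.7,-2,8.7,9,-5.2,-0.4,-1,8.8,9,-5.2,-0.1,0,8.7,9,-5,0.2,0,8.7,9,-4.9,0.6,0,8.7,9,-4.7,0.8,0,8.7,9,-4.6,1.1,0,8.7,9,-4.4,1.4,0,8.7,9]'

```text
t: 1.35
tool_pos: [0.4969, 0.1682, 0.3033]
ee_rot: [[0.351, 0.936, -0.0], [0.936, -0.351, -0.0], [-0.0, -0.0, -1.0]]
contact_force: [-0.3, -0.2, 0.1]
opening: 0.0899
```

```bash
python3 - <<'E'
from plan import *
p,psi=st()
rows(p,psi,[(0.40,-0.142,0.30,-90,1)],9)
E
```

```text
t 1.35 pos [0.4969 0.1682 0.3033] psi -20.5 tilt z [-0. -0. -1.] F [-0.3  -0.17  0.13] open 0.0899 q [-0.78  0.19  0.45  1.85 -0.09  1.13 -0.66]
call 0 : -4.8,1.8,0,9.9,9, -4.6,2.1,0.1,9.9,9, -4.3,2.3,0,10,9, -4,2.5,0.1,9.9,9, -3.7,2.7,0,9.9,9, -3.4,2.9,0.1,9.9,9, -3.1,3.1,0,10,9
7 rows; end [ 0.4005 -0.1423  0.3003] -90.0
```

move_arm --moves '[-4.8,1.8,0,9.9,9,-4.6,2.1,0.1,9.9,9,-4.3,2.3,0,10,9,-4,2.5,0.1,9.9,9,-3.7,2.7,0,9.9,9,-3.4,2.9,0.1,9.9,9,-3.1,3.1,0,10,9,0,0,0,0,9,0,0,0,0,9,0,0,0,0,9]'

```text
t: 2.6
tool_pos: [0.4027, -0.1401, 0.3005]
ee_rot: [[1.0, 0.007, -0.0], [0.007, -1.0, -0.0], [-0.0, 0.0, -1.0]]
contact_force: [0.1, -0.1, -0.4]
opening: 0.0899
```

```bash
python3 - <<'E'
from plan import *
p,psi=st()
f=r.grab_frame("wrist");cv2.imwrite("pics/w1.png",f["pixels"][:,:,::-1]);np.savez("w1.npz",**f)
print(proj(f,[(0.390,-0.139,.1),(0.3595,-.312,.1)]))
f=r.grab_frame("top");cv2.imwrite("pics/t1.png",f["pixels"][:,:,::-1])
E
```

```text
t 2.6 pos [ 0.4027 -0.1401  0.3005] psi -89.6 tilt z [-0. -0. -1.] F [ 0.14 -0.09 -0.35] open 0.0899 q [-0.52 -0.04  0.77  2.07  0.03  1.1  -1.33]
[[317.88522504 192.17447734]
 [458.70347858 217.36010014]]
```

View pics/w1.png

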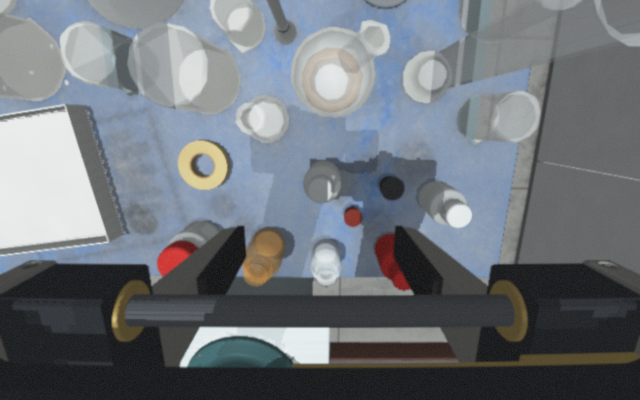

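```bash
python3 - <<'E'
from plan import *
f=load("w1.npz")
cv2.imwrite("pics/w1c.png",cv2.resize(f["pixels"][140:260,270:490,::-1],None,fx=3.5,fy=3.5,interpolation=cv2.INTER_CUBIC))
for q in [(320,187),(458,213)]: print(onz(f,*q,.1).round(4), zpt(f,*q).round(4))
E
```

```text
[ 0.3963 -0.1415  0.1   ] [ 0.3958 -0.1415  0.0977]
[ 0.3651 -0.3104  0.1   ] [ 0.3644 -0.3116  0.0977]
```

View pics/w1c.png

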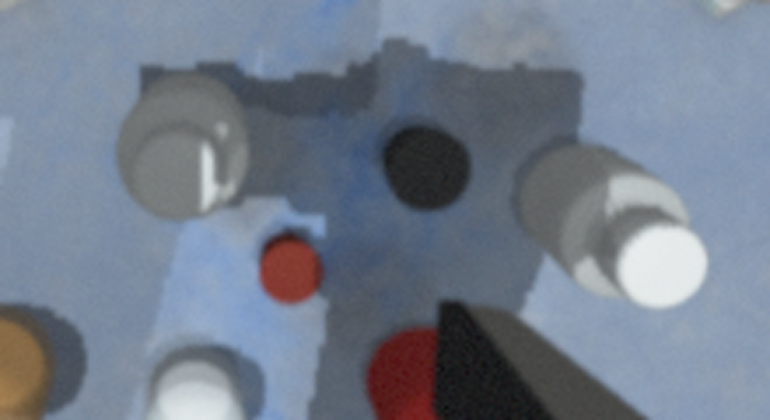

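move_arm --moves '[-1.1,0,4,0,8,0,0,4,0,8,0,0,4,0,8,0,0,4,0,8,0,0,3,0,8,0,0,2,0,8,0,0,0,0,8,0,0,0,0,8,0,0,0,0,8,0,0,0,0,8]'

```text
t: 3.95
tool_pos: [0.3918, -0.141, 0.0912]
ee_rot: [[1.0, 0.005, 0.002], [0.005, -1.0, 0.0], [0.002, -0.0, -1.0]]
contact_force: [0.7, 0.0, -0.2]
opening: 0.0801
```

```bash
python3 - <<'E'
from plan import *
p,psi=st()
f=r.grab_frame("wrist");cv2.imwrite("pics/w2.png",f["pixels"][:,:,::-1])
E
```

```text
t 3.95 pos [ 0.3918 -0.141   0.0912] psi -89.7 tilt z [ 0.002  0.    -1.   ] F [ 0.71  0.03 -0.22] open 0.0801 q [-0.32  0.37  0.69  2.3  -0.42  0.6  -0.88]
```

View pics/w2.png

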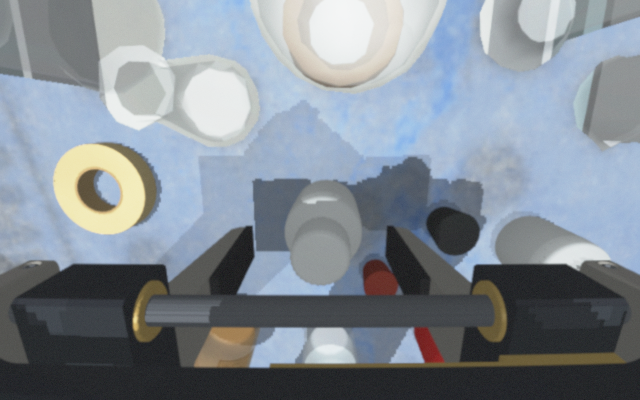

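move_arm --moves '[0,0,1.8,0,8,0,0,1.8,0,8,0,0,0,0,8,0,0,0,0,4.5,0,0,0,0,4.5,0,0,0,0,4.5,0,0,0,0,4.5,0,0,0,0,4.5,0,0,0,0,4.5,0,0,0,0,4.5]' --squeeze 30

```text
t: 5.25
tool_pos: [0.392, -0.1422, 0.0552]
ee_rot: [[1.0, 0.004, 0.002], [0.004, -1.0, -0.001], [0.002, 0.001, -1.0]]
contact_force: [-1.0, -4.2, 6.4]
opening: 0.0503
```

```bash
python3 - <<'E'
from plan import *
p,psi=st()
E
```

```text
t 5.25 pos [ 0.392  -0.1422  0.0552] psi -89.8 tilt z [ 0.002 -0.001 -1.   ] F [-0.98 -4.23  6.35] open 0.0503 q [-0.24  0.45  0.61  2.31 -0.52  0.52 -0.79]
```

move_arm --moves '[0,0,-1,0,4.5,0,0,-1,0,4.5,0,0,-1,0,4.5,0,0,-1,0,4.5,0,0,0,0,4.5,0,0,0,0,4.5,0,0,0,0,4.5,0,0,0,0,4.5,0,0,0,0,4.5,0,0,0,0,4.5]'

```text
t: 6.5
tool_pos: [0.3911, -0.1412, 0.0945]
ee_rot: [[1.0, 0.004, -0.0], [0.004, -1.0, -0.0], [-0.0, 0.0, -1.0]]
contact_force: [0.0, -0.3, -4.3]
opening: 0.0504
```

```bash
python3 - <<'E'
from plan import *
p,psi=st()
for i in range(6):
    f=r.grab_frame("wrist"); o=r.observe();print(np.round(o["contact_force"],2))
cv2.imwrite("pics/w3.png",f["pixels"][:,:,::-1])
E
```

```text
t 6.5 pos [ 0.3911 -0.1412  0.0945] psi -89.7 tilt z [-0. -0. -1.] F [ 0.03 -0.27 -4.31] open 0.0504 q [-0.33  0.36  0.7   2.29 -0.41  0.61 -0.88]
[-0.49 -0.25 -4.25]
[-0.24 -0.12 -4.39]
[ 0.31  0.35 -4.67]
[-0.27  0.31 -3.9 ]
[ 0.15 -0.64 -3.16]
[ 0.09 -0.74 -4.04]
```

View pics/w3.png

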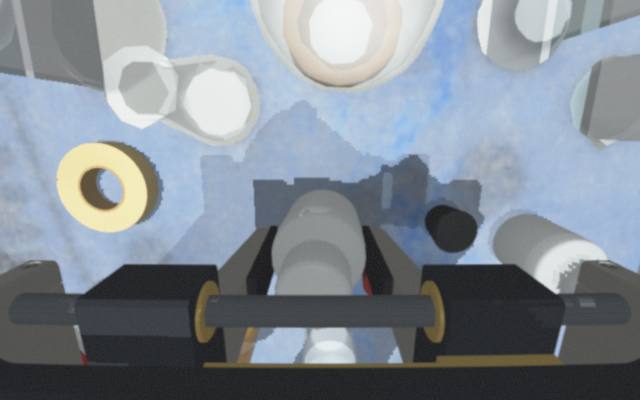

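```bash
python3 - <<'E'
from plan import *
p,psi=st()
rows(p,psi,[(0.405,-.141,.25,-90),(0.376,.320,.25,-20,1)],4.5,step=.035,tw=8)
E
```

```text
t 6.8 pos [ 0.3912 -0.1411  0.0946] psi -89.7 tilt z [ 0.  0. -1.] F [ 0.09 -0.74 -4.04] open 0.0503 q [-0.33  0.36  0.7   2.29 -0.41  0.61 -0.88]
call 0 : 0.3,-0,-3.1,0.1,4.5, 0.3,-0,-3.1,0,4.5, 0.2,-0,-3.1,0.1,4.5, 0.3,-0,-3.1,0,4.5, 0.3,-0,-3.1,0.1,4.5, 1.3,-2.7,-0,-4.7,4.5, 1.3,-2.8,-0,-4.6,4.5, 1.4,-2.7,-0,-4.7,4.5, 1.4,-2.8,-0,-4.7,4.5, 1.5,-2.8,-0,-4.6,4.5
call 1 : 1.5,-2.7,-0,-4.7,4.5, 1.6,-2.8,-0,-4.7,4.5, 1.6,-2.8,-0,-4.7,4.5, 1.6,-2.9,-0,-4.6,4.5, 1.7,-2.8,-0,-4.7,4.5, 1.7,-2.8,-0,-4.7,4.5, 1.8,-2.8,-0,-4.6,4.5, 1.9,-2.9,-0,-4.7,4.5, 1.8,-2.8,-0,-4.7,4.5, 2,-2.8,-0,-4.6,4.5
20 rows; end [0.3766 0.3201 0.2496] -20.0
```

move_arm --moves '[0.3,0,-3.1,0,4.5,0.3,0,-3.1,0,4.5,0.2,0,-3.1,0,4.5,0.3,0,-3.1,0,4.5,0.3,0,-3.1,0,4.5,1.3,-2.7,0,-4.7,4.5,1.3,-2.8,0,-4.6,4.5,1.4,-2.7,0,-4.7,4.5,1.4,-2.8,0,-4.7,4.5,1.5,-2.8,0,-4.6,4.5]'

```text
t: 8.05
tool_pos: [0.4497, 0.0082, 0.2491]
ee_rot: [[0.914, 0.405, -0.001], [0.405, -0.914, -0.001], [-0.001, 0.0, -1.0]]
contact_force: [1.2, -0.2, -4.3]
opening: 0.0502
```

move_arm --moves '[1.5,-2.7,0,-4.7,4.5,1.6,-2.8,0,-4.7,4.5,1.6,-2.8,0,-4.7,4.5,1.6,-2.9,0,-4.6,4.5,1.7,-2.8,0,-4.7,4.5,1.7,-2.8,0,-4.7,4.5,1.8,-2.8,0,-4.6,4.5,1.9,-2.9,0,-4.7,4.5,1.8,-2.8,0,-4.7,4.5,2,-2.8,0,-4.6,4.5]'

```text
t: 9.3
tool_pos: [0.3729, 0.3218, 0.2495]
ee_rot: [[0.333, 0.943, -0.0], [0.943, -0.333, -0.0], [-0.0, -0.0, -1.0]]
contact_force: [0.8, 0.9, -3.7]
opening: 0.0503
```

```bash
python3 - <<'E'
from plan import *
p,psi=st()
rows(p,psi,[(0.376,.320,.08,-20)],4.5,step=.035,tw=8)
f=r.grab_frame("scene");cv2.imwrite("pics/s3.png",f["pixels"][:,:,::-1])
f=r.grab_frame("top");cv2.imwrite("pics/t3.png",f["pixels"][:,:,::-1])
E
```

```text
t 9.3 pos [0.3729 0.3218 0.2495] psi -19.4 tilt z [-0. -0. -1.] F [ 0.81  0.94 -3.66] open 0.0503 q [-1.1   0.18  0.36  1.98 -0.08  0.99 -1.04]
call 0 : -0,0.1,3.4,0.1,4.5, -0,0,3.4,0.1,4.5, -0,0.1,3.4,0.1,4.5, -0.1,0.1,3.4,0.1,4.5, 0,0.1,3.4,0.2,4.5
5 rows; end [0.3763 0.3195 0.0795] -20.0
```

View pics/s3.png

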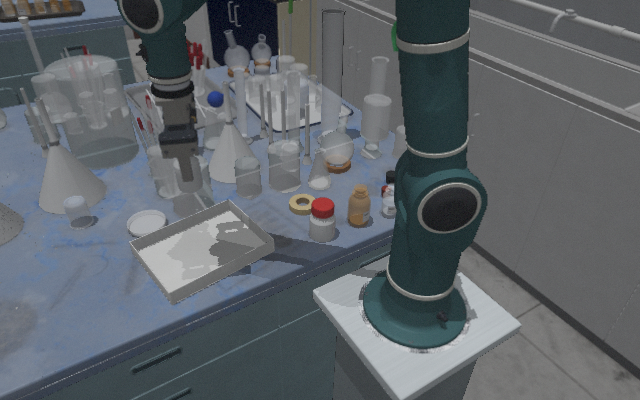

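move_arm --moves '[0,0.1,3.5,0,4.5,0,0.1,3.5,0,4.5,0,0.1,3.5,0,4.5,0,0,3.5,0,4.5,0,0,2,0,4.5,0,0,1,0,4.5,0,0,0.6,0,4.5,0,0,0.3,0,4.5,0,0,0,0,4.5,0,0,0,0,4.5]'

```text
t: 10.65
tool_pos: [0.3772, 0.3193, 0.0711]
ee_rot: [[0.338, 0.941, 0.001], [0.941, -0.338, 0.001], [0.001, 0.0, -1.0]]
contact_force: [-0.2, 0.0, -4.5]
opening: 0.0505
```

```bash
python3 - <<'E'
from plan import *
p,psi=st()
f=r.grab_frame("wrist");cv2.imwrite("pics/w4.png",f["pixels"][:,:,::-1])
E
```

```text
t 10.65 pos [0.3772 0.3193 0.0711] psi -19.7 tilt z [ 0.001  0.001 -1.   ] F [-0.18  0.04 -4.52] open 0.0505 q [-1.01  0.46  0.3   2.11 -0.23  0.6  -0.9 ]
```

View pics/w4.png

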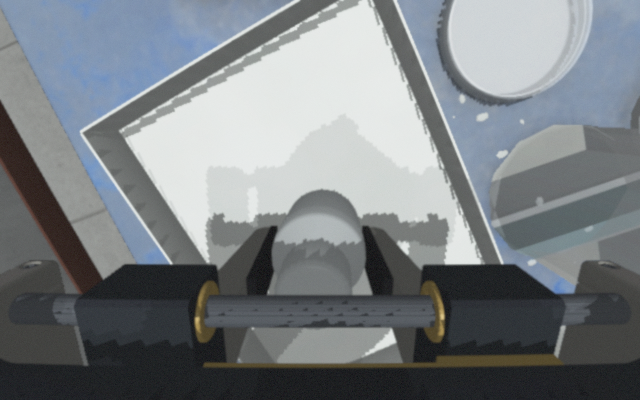

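move_arm --moves '[0,0,0.2,0,4.5,0,0,0.2,0,4.5,0,0,0.2,0,4.5,0,0,0.2,0,4.5,0,0,0.2,0,4.5,0,0,0.1,0,4.5,0,0,0.1,0,4.5,0,0,0,0,4.5,0,0,0,0,4.5,0,0,0,0,4.5]'

```text
t: 11.95
tool_pos: [0.377, 0.319, 0.0586]
ee_rot: [[0.338, 0.941, 0.0], [0.941, -0.338, 0.0], [0.0, 0.0, -1.0]]
contact_force: [0.3, -0.5, -4.2]
opening: 0.0501
```

move_arm --moves '[0,0,0.1,0,4.5,0,0,0,0,4.5,0,0,0.1,0,4.5,0,0,0,0,4.5,0,0,0,0,4.5,0,0,0,0,4.5,0,0,0,0,4.5,0,0,0,0,4.5,0,0,0,0,4.5,0,0,0,0,4.5]'

```text
t: 13.2
tool_pos: [0.377, 0.319, 0.0571]
ee_rot: [[0.338, 0.941, -0.0], [0.941, -0.338, 0.0], [0.0, -0.0, -1.0]]
contact_force: [-1.5, -2.1, 5.7]
opening: 0.0502
```

move_arm --moves '[0,0,0,0,5.4,0,0,0,0,5.8,0,0,0,0,7,0,0,0,0,8,0,0,0,0,8,0,0,-2,0,8,0,0,-4,0,8,0,0,-5,0,8,0,0,-5,0,8,0,0,-4,0,8]'

```text
t: 14.45
tool_pos: [0.3771, 0.3191, 0.2587]
ee_rot: [[0.338, 0.941, 0.001], [0.941, -0.338, 0.001], [0.002, 0.001, -1.0]]
contact_force: [0.1, 0.5, -0.2]
opening: 0.0797
```

```bash
python3 - <<'E'
from plan import *
p,psi=st()
f=r.grab_frame("wrist");cv2.imwrite("pics/w5.png",f["pixels"][:,:,::-1])
for i in range(3):
    r.grab_frame("wrist"); print(r.observe()["contact_force"])
rows(p,psi,[(0.365,-.308,.28,-60,1)],8,step=.056)
E
```

```text
t 14.45 pos [0.3771 0.3191 0.2587] psi -19.7 tilt z [ 0.001  0.001 -1.   ] F [ 0.06  0.51 -0.15] open 0.0797 q [-1.11  0.17  0.39  1.97 -0.08  1.01 -1.04]
[0.06490335 0.26678057 0.89159564]
[-0.65858446 -0.2400618  -0.77672933]
[-0.6130313  -0.47270197 -0.29621862]
call 0 : -3,4.4,-0.2,3.1,8, -3.3,4.2,-0.1,3.1,8, -3.4,4,-0.2,3.1,8, -3.7,3.8,-0.2,3.1,8, -3.8,3.6,-0.1,3.1,8, -4,3.4,-0.2,3.1,8, -4.2,3.2,-0.1,3.1,8, -4.3,2.9,-0.2,3.1,8, -4.5,2.7,-0.2,3.1,8, -4.6,2.4,-0.1,3.1,8
call 1 : -4.7,2.2,-0.2,3.1,8, -4.9,1.9,-0.2,3.1,8, -4.8,1.6,-0.1,3.1,8
13 rows; end [ 0.3654 -0.3078  0.2797] -60.0
```

View pics/w5.png

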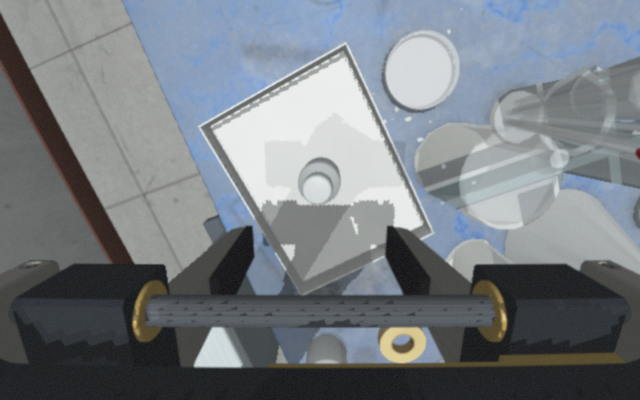

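```bash
python3 - <<'E'
from plan import *
a=r.grab_frame("scene");b=r.grab_frame("top")
cv2.imwrite("pics/s6.png",np.vstack([a["pixels"][180:310,100:420,::-1],b["pixels"][130:260,120:440,::-1]]).repeat(2,0).repeat(2,1))
for q in [(447,197)]: print(zpt(b,*q).round(3))
print(proj(a,[(.377,.319,.1)]),proj(b,[(.377,.319,.1)]))
f=r.grab_frame("wrist"); 
P=np.array([zpt(f,u,v) for u in range(305,335) for v in range(170,200)]);P=P[P[:,2]>.095];print(len(P),P.mean(0).round(4),P[:,2].min(),P[:,2].max())
E
```

```text
[ 0.361 -0.311  0.098]
[[196.79987644 219.89643665]] [[173.70864686 189.08597972]]
626 [0.3754 0.3213 0.1003] 0.09544845436756227 0.4055532067107762
```

View pics/s6.png

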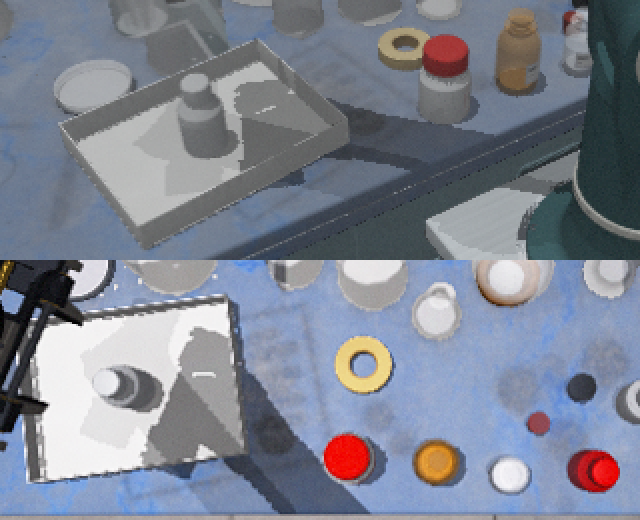

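The heavy bottle stands upright in the tray, at about (200,115) in the upper crop and (115,385) in the lower one. The other white bottle has not moved and stands upright at (0.361, -0.311), with its top at 98 mm. The gripper is clear of everything.

```bash
python3 -c "
from station import r
print(r.close_job())"
```

```text
the job is handed in; nothing more can be done
None
```

The heavy bottle is upright in the tray and the job is handed in, after about 15 s of the 61 s allowed.

- **Finding the heavy one:** I gripped the white bottle nearer the middle, at about (0.392, -0.140), with 30 N and lifted it. The wrist read about 4.1 N (noise roughly ±0.5 N), against about 0 N with the gripper empty. The empty bottle weighs under 0.7 N, so this was the full one.
- **Placing it:** I carried it to the tray centre and lowered it in 1–2 mm steps until it touched. The touch read about +6 N upwards, then I released it and raised the gripper about 20 cm.
- **Last checks:** The scene, top and wrist views show it standing upright near the middle of the tray, at about (0.376, 0.320), with its top at about 0.10 m.
- **The other bottle:** It still stands untouched on the bench at (0.361, -0.311). I did not lift it, because the first weight already settled the question.

No check failed. The top and wrist cameras differed by 2–4 mm on where the bottles stood at the start, so I used a point in between.

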